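# Latch the clipper case at the salon desk

### The arm

A 6-joint arm with a two-finger parallel gripper is mounted at the origin on the work surface. World frame = base frame: x ahead of the robot, y to its left, z up, the work surface at z = 0. Lengths are in m, angles in rad, forces in N, time in s.
With the tool pointing down it reaches from about 0.325 to 0.775 m from the base axis. Payload 5.5 kg.
Tool frame: the origin (TCP) lies at the very end of the fingers, on their centre line; the grasp point (between the pads) lies 19 mm behind it; x points along the fingers, y is the direction in which the jaws open and shut, and the axes are right-handed (so a half turn about x gives the same grasp; the last joint's range is limited). The gripper opens to 88 mm and grips with 3 to 60 N. Pads are 20 mm wide; open, the fingers measure 115 mm over their backs; the gripper's body (75 mm by 178 mm) begins 61 mm behind the grasp point.
Start: joints at [-1.167, 0.091, 1.231, -0, 1.82, -0.057], TCP at [0.267, -0.537, 0.223] pointing down, gripper open.
Joint ranges: [-2.87, 2.87], [-0.86, 2.18], [0.17, 2.46], [-1.51, 4.65], [0.06, 2.69], [-2.65, 2.65]. Speed limits (rad/s): [2.57, 2.57, 3.01, 3.14, 3.14, 3.14].

### API

Orientations are given as a rotation vector (axis times angle).
In Python, from rig import robot, viewer gives the robot as it stands.
- The arm moves only by the tool drive_tool, never from a script. Its argument "targets" is a list of rows, each a list of 3 entries, a list of its own where there are three numbers: the shift along the tool's x, y, z in m, then the turn, a rotation vector about the tool's x, y, z in degrees, then the closure, from 0 (fully open) to 1 (shut). A call has 1 to 20 rows; each row is the pose to reach, as a shift and turn from the pose measured when the call began, along the tool's axes at that moment; what a row does not reach only later rows make up. A row lasts 1/12 s, in which the tool goes at most 41.7 mm and 7.16 degrees, less where a joint would pass 70% of its speed; a pose out of reach is approached as far as the arm can. A call with a gripper value outside its range is refused whole. The fingers move at their own pace and stop on an object; the grip force is fixed at half the most. Time passes only in rows, so rows that repeat a pose let the fingers close. It gives the time, the measured TCP pose, the force and the opening at its end, in the units of the state.
- robot.read_state(): the state, without advancing time (a new reading comes with each control period).
- viewer.get_image(name): name is "side" or "top"; returns the picture (480x640x3 uint8, red, green, blue); there is no depth.
- viewer.camera_model(name): a dict with "fx", "fy", "cx", "cy" (pixels), "R" (3x3) and "t" (3): a world point X has camera coordinates R X + t. Camera axes: x right, y down, z forward; pixel columns grow to the right and rows downward; lengths in m; the calibration is good to about 2 mm. A picture is of the moment at which its call begins. camera_model takes no time and is no camera call.
- robot.job_done(): hands the job in, once; it reports no verdict.
The state is a dict: "clock": time; "joint_pos": joint angles; "joint_velocities": joint speeds; "joint_torque": joint torques, N m; "ee_pos": TCP position; "ee_rot": TCP orientation; "ft_force": force on the tool from outside, world axes, zero at the start; "wrist_torque": the same for the moment, N m; "gripper_width": finger opening in m.
Only numpy, scipy, OpenCV 4.12 (cv2) and the standard library are available. Lean on these libraries where they do the work, as an engineer would, in place of code of your own. Each camera call takes 0.05 s, during which the arm holds its last target. There are 200 camera calls.

### The job

Do up the draw latch on top of the black clipper case: hook the wire loop's crossbar over the hooked keeper on the lid, so that it sits right down in the slot behind the keeper's lip, let go of the loop, then swing the lever back and down until it snaps over centre and lies flat with the lid drawn shut. Feel for the slot with a light touch rather than forcing anything, push only the latch and not the lid, and leave the other things on the desk where they are.

Things in the scene. Friction and masses are not known exactly. Their poses are not given: they have to be found in the camera images.
- case: Black hard case, aluminium edges, 158 mm thick (x), 280 wide (y), 150 high, standing fixed on the desk. Origin on the desk under the seam, which runs along y over the flat top; +x from the seam to the 58 mm thick lid (away from the robot), -x to the 100 mm thick body; z up. On top at y = 0: a steel draw latch, lever and wire loop on the body, keeper on the lid; all turn about y.
- pivot (a point): The lever's pivot axis, fixed at (-20, 0, 164) mm in the case's frame. The loop's side wires are pinned to the lever 14 mm from it: with the lever at angle t the pin lies -14 cos(t-0.25) mm in case x and +14 sin(t-0.25) mm in z from this point. The crossbar reaches at most 65 mm from here.
- lever (a joint): Lever's angle, rad: 0 lying flat towards -x (shut), 1.57 straight up, 2.6 at most, leaning over the lid. Starts open at 1.8 to 2.0; stays where left (friction 0.01 N m); follows the loop when that is moved. Over centre is at 0.25: with the loop hooked it snaps from there to 0 by itself. Getting there takes up to about 10 N at the handle; over 30 N is too much.
- handle: The lever's flat handle, reaching 44 mm out from the pivot, 24 mm wide (y), 6 mm thick. Origin on its outer face (on top when shut, facing case +x when the lever stands up), 42 mm out from the pivot and 3 mm off the line through it; its x points back to the pivot, z out of the outer face. Shut, the origin is at (-62, 0, 167) mm in the case's frame.
- crossbar: End of the wire loop: bar 5 mm thick along y with a flat 12 mm diameter knob at each end, 53 mm over both, to be pinched across y; the knobs turn on the bar, so the loop pivots freely in the pinch. Origin mid-bar. Two 5 mm side wires run 51 mm along its -x to the pin on the lever. They lengthen only above 16 N (2 N/mm). Starts steeply up (1.0 to 1.35 rad) and stays so; lower than that it falls.
- lid (a joint): Lid's opening, rad, about the hinge along its bottom edge (8 mm above the desk under the seam): 0 shut. A rubber seal holds it ajar at 0.05 (7.5 mm at the top); closing takes 9 to 12 N at the top, and only the hooked latch keeps it shut.
- lid_shell: The lid, 56 mm thick, 278 mm wide, its flat top 150 mm over the desk; origin on its hinge. On top at y = 0 stands the keeper, a steel block 22 mm wide (y), 20 mm high, with a slot along y open upwards: a hooked post on the seam side with a lip that overhangs the slot by 2.5 mm, and a rim behind. Pressing the held loop on keeper or lid with over 15 N, or the bare lid with over 10 N, counts as forcing it.
- slot (a point): Nominal axis of a seated crossbar, lid ajar: fixed at (32, 0, 164) mm in the case's frame. The real keeper is screwed on through long holes and sits up to 6 mm off in case x, either way: not measured, to be felt or seen. In x from the real axis: lip top -15 to 0 mm, mouth of the slot 0 to 6.5, rim 6.5 to 13. Over the desk: lip top 170.5 mm, its underside 167.5, rim top 170, slot floor 161.5.
- spray: White bottle with a black cap, 56 mm diameter, 170 mm high, origin under its centre. Bystander.
- mug: White mug, 80 mm diameter, 95 mm high, origin under its centre. Bystander.
- clipper: Black hair clipper lying on the desk, 150 x 44 x 32 mm, long along its x. Bystander.

How it is judged:
On the way, in this order (a step that is already met when the one before it is completed fails the run):
1. the crossbar is down in the keeper's slot, loop let go, the lever still up and not yet touched (z of crossbar in the frame of case between 0.158 and 0.1658 m and x of crossbar in the frame of case between 0.0235 and 0.043 m and value of joint lever above 1 rad and contact force between the fingers and crossbar below 0.3 N and contact force between the fingers and handle below 0.3 N), for 0.3 s.
2. the lever is down over centre (value of joint lever below 0.2 rad), for 0.1 s.
At the end, for the whole second after the job is handed in: The crossbar is down in the keeper's slot (axis 158 to 165.8 mm over the desk), the lever lies flat (under 0.06 rad) and still, and the lid is drawn shut (under 0.008 rad) (z of crossbar in the frame of case between 0.158 and 0.1658 m and x of crossbar in the frame of case between 0.0155 and 0.0325 m and value of joint lever below 0.06 rad and value of joint lid below 0.008 rad and velocity of joint lever between -0.1 and 0.1 rad/s); the robot touches nothing.
It fails at once if more than 30 N on the lever's handle (contact force between the fingers and handle above 30 N).
It fails at once if the loop is pressed with more than 15 N on keeper or lid by the fingers that hold or push it (contact force between crossbar and lid_shell above 15 N and contact force between the fingers and crossbar above 0.5 N).
It fails at once if the lid itself is pushed by the gripper with more than 10 N (contact force between any of the fingers, the arm and lid_shell above 10 N).
It fails at once if the bottle, mug or clipper is moved more than 30 mm or tipped (distance of any of spray, mug, clipper from where it was at the start of the episode above 0.03 m or angle between any of spray, mug, clipper's own z axis and vertical above 0.35 rad).
It also fails if it takes over 67 s, if anything falls off the work surface, if the arm or the gripper's body presses on something with over 40 N, if the wrist force passes 120 N, or if a joint passes its speed limit or range.

## Working session

There is one attempt and no reset: what is moved stays moved. The work goes in short steps, Python scripts to look and compute and a tool call to move; the robot and the scene stay as the last step left them, time stands still between calls to the robot, and variables do not carry over. Pictures are saved under pics/ and viewed, about 8 in all and at most 12, crops included, and the job is handed in when it is done.

Besides the shell and the picture viewer there is one more tool, called after "Emit:" in YAML: its name, and indented under it one key for each argument. drive_tool: Moves the arm, as the interface text tells. Its arguments: {"type":"object","properties":{"targets":{"type":"array"}},"required":["targets"]}

```bash
ls; mkdir -p pics; python3 - <<'E'
from rig import robot, viewer
import cv2
for n in("side","top"):
    cv2.imwrite(f"pics/{n}0.png",viewer.get_image(n)[:,:,::-1])
    m=viewer.camera_model(n);print(n,m)
print(robot.read_state())
E
```

```text
pics
side {'fx': 574.1715866743781, 'fy': 574.1715866743781, 'cx': 325.2207246395896, 'cy': 241.11184742504736, 'R': array([[ 0.18116443,  0.9834385 , -0.00530797],
       [ 0.93645419, -0.17415273, -0.30450677],
       [-0.30038808,  0.05019512, -0.95249538]]), 't': array([-0.14623371, -0.48789357,  1.34650236])}
top {'fx': 490.26364766531987, 'fy': 490.26364766531987, 'cx': 319.7983448127842, 'cy': 231.5837227860301, 'R': array([[ 0.00830343, -0.99993135,  0.00826683],
       [-0.98566152, -0.00957768, -0.16846258],
       [ 0.16853019, -0.00674948, -0.98567338]]), 't': array([0.05801525, 0.56651391, 1.11626488])}
{'clock': 0.1, 'joint_pos': array([-1.16671397e+00,  9.17472687e-02,  1.23175268e+00,  9.69937205e-06,
        1.81977794e+00, -5.66578507e-02]), 'joint_velocities': array([ 3.28958520e-05, -2.15740220e-04, -4.63923111e-03,  3.58152976e-04,
        2.17480638e-03, -2.09994767e-03]), 'joint_torque': array([ 4.20997414e-03, -4.47856879e+01, -4.07569814e+01,  7.02295499e-02,
        2.84868776e-02, -1.13666847e-04]), 'ee_pos': array([ 0.26668907, -0.53718446,  0.2216489 ]), 'ee_rot': array([ 1.96561022,  0.46274875, -1.96617967]), 'ft_force': array([ 0.20618   , -0.59774288, -0.68489983]), 'wrist_torque': array([ 0.03197153,  0.02654404, -0.00717115]), 'gripper_width': 0.0879136530136925}
```

View pics/side0.png

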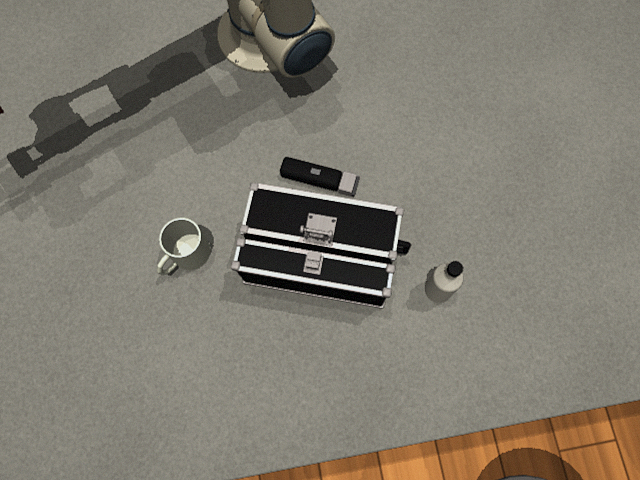

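View pics/top0.png

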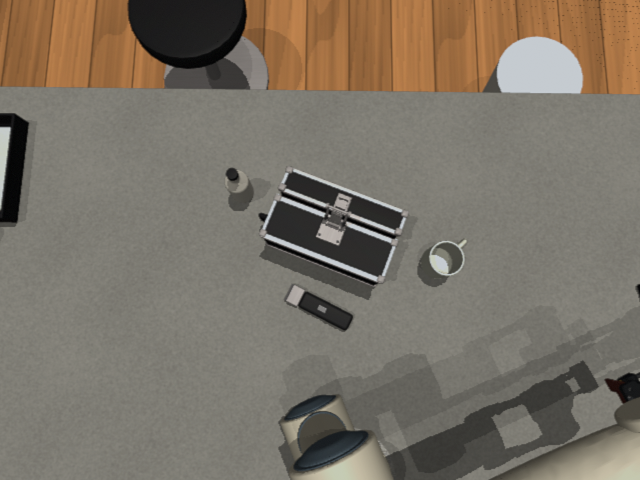

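The side and top views both show the case, yawed about 20° with the latch in its middle (side ~318,230; top ~335,215). Next I'll enlarge both.

```bash
python3 - <<'E'
import cv2
a=cv2.imread("pics/side0.png")[180:310,228:418]; b=cv2.imread("pics/top0.png")[162:290,255:415]
cv2.imwrite("pics/sc.png",cv2.resize(a,None,fx=4,fy=4,interpolation=cv2.INTER_CUBIC))
cv2.imwrite("pics/tc.png",cv2.resize(b,None,fx=4,fy=4,interpolation=cv2.INTER_CUBIC))
E
```

```text
(no output)
```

View pics/sc.png

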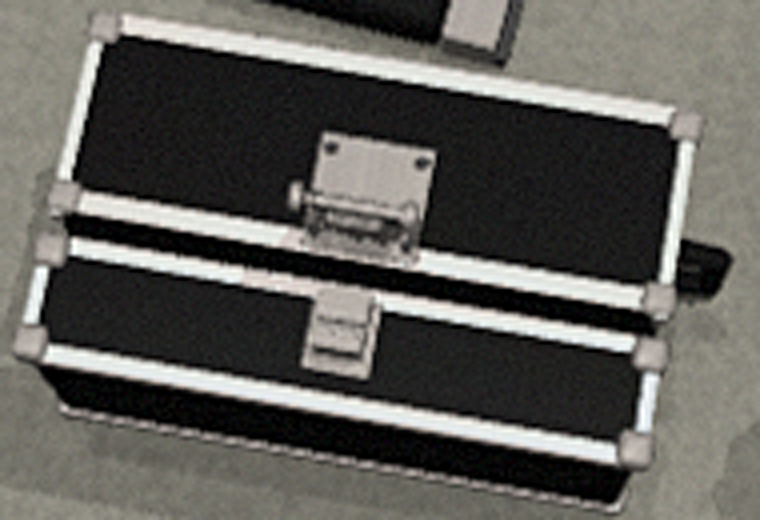

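View pics/tc.png

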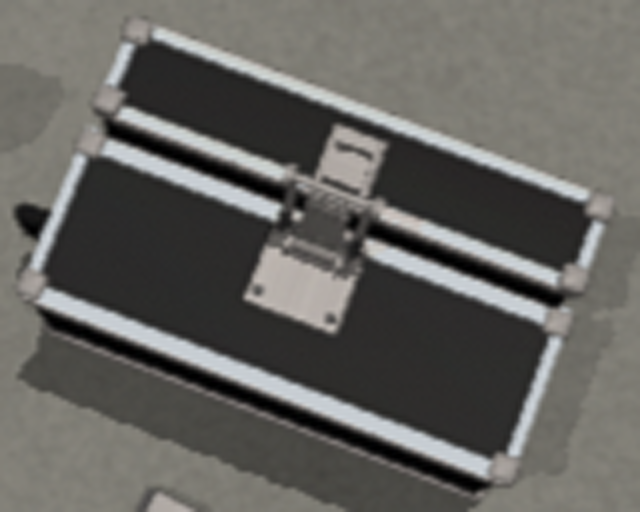

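```bash
cat > h.py <<'E'
import numpy as np, cv2
from rig import robot, viewer
from scipy.optimize import least_squares
from scipy.spatial.transform import Rotation as Ro
M={n:viewer.camera_model(n) for n in("side","top")}
def proj(n,X):
    m=M[n];c=np.atleast_2d(X)@m["R"].T+m["t"]
    return np.c_[m["fx"]*c[:,0]/c[:,2]+m["cx"],m["fy"]*c[:,1]/c[:,2]+m["cy"]]
def tri(ps,pt):
    P=[np.array([[M[n]["fx"],0,M[n]["cx"]],[0,M[n]["fy"],M[n]["cy"]],[0,0,1]])@np.c_[M[n]["R"],M[n]["t"]] for n in("side","top")]
    X=cv2.triangulatePoints(*P,np.array(ps,float).reshape(2,1),np.array(pt,float).reshape(2,1));return (X[:3]/X[3]).ravel()
def onz(n,p,z):
    m=M[n];d=m["R"].T@np.array([(p[0]-m["cx"])/m["fx"],(p[1]-m["cy"])/m["fy"],1]);o=-m["R"].T@m["t"];return o+d*(z-o[2])/d[2]
def w(case,X): # case frame->world
    x,y,a=case;c,s=np.cos(a),np.sin(a);X=np.atleast_2d(X);return X@np.array([[c,s,0],[-s,c,0],[0,0,1]])+[x,y,0]
def wi(case,X):
    x,y,a=case;c,s=np.cos(a),np.sin(a);return (np.atleast_2d(X)-[x,y,0])@np.array([[c,-s,0],[s,c,0],[0,0,1]])
S=lambda p:np.array(p)/4.+[228,180]
T=lambda p:np.array(p)/4.+[255,162]
E
cat > fit.py <<'E'
from h import *
ps=S([(103,26),(685,126),(65,196),(659,300),(51,247),(650,353),(30,340),(635,447)])
pt=T([(503,467),(33,284),(559,320),(91,141),(574,277),(108,101),(600,207),(137,29)])
def f(v):
    i,dy=v[3],0.14-v[3]
    xs=[-.1+i,-.1+i,-i,-i,i+.0075,i+.0075,.065-i,.065-i]; X=np.array([[x,dy*(-1 if k%2==0 else 1),.15] for k,x in enumerate(xs)])
    X[6:,2]-=.0025
    W=w(v[:3],X)
    return np.r_[proj("side",W)-ps-v[4:6],proj("top",W)-pt-v[6:8],].ravel()
g=lambda v:np.r_[f(v),v[4:]*.3]
r=least_squares(g,[.55,0,-.3,.006,0,0,0,0]);print(r.x,np.round(f(r.x).reshape(-1,2),1).tolist())
c=r.x[:3];np.save("case.npy",r.x)
so,to=r.x[4:6],r.x[6:8]
for a,b in(((296,195),(290,178)),((412,215),(377,210))):
    a,b=(a,b); 
    print(a)
L=[tri(S(p)-so,T(q)-to) for p in((296,195),(412,215)) for q in((290,178),(377,210))]
print("sideL/topR",wi(c,L[1]),"sideR/topL",wi(c,L[2]))
for nm,X in(("slotfloor",(.032,0,.1615)),("liptop edge",(.032,0,.1705)),("post front",(.017,0,.1705)),("rim in",(.0385,0,.17)),("rim out",(.045,0,.17))):
    W=w(c,X);print(nm,((proj("side",W)+so-[228,180])*4).round(0),((proj("top",W)+to-[255,162])*4).round(0))
E
python3 fit.py
```

```text
[ 0.58638056  0.02609951 -0.36399896  0.00569014  0.0405985   0.70294788
  0.0256551  -1.15349404] [[1.3, -0.2], [-0.7, -0.9], [0.1, 1.9], [-1.3, 1.5], [1.3, -1.1], [-0.6, -1.7], [0.9, 0.4], [-0.9, 0.2], [-0.5, -0.1], [0.3, 0.3], [-0.4, -1.6], [1.3, -1.1], [-1.2, 1.1], [0.3, 1.1], [-0.7, -0.5], [0.9, 0.6]]
(296, 195)
(412, 215)
sideL/topR [[-0.00781973 -0.02558843  0.21991251]] sideR/topL [[-0.0082926   0.02294187  0.21789924]]
slotfloor [[341. 333.]] [[351. 147.]]
liptop edge [[341. 327.]] [[352. 144.]]
post front [[347. 295.]] [[342. 169.]]
rim in [[338. 342.]] [[356. 133.]]
rim out [[335. 356.]] [[361. 122.]]
```

Both crops show the case corners clearly. The crossbar knobs are at side (296,195)/(412,215) and top (290,178)/(377,210). The keeper slot looks a little to the seam side of nominal, so I'll enlarge it with the prediction ticked beside it.

```bash
python3 - <<'E'
from h import *
v=np.load("case.npy");c=v[:3]
out=[]
for n,o,ce in(("side",v[4:6],(313,258)),("top",v[6:8],(341,203))):
    im=cv2.imread(f"pics/{n}0.png");x0,y0=ce[0]-24,ce[1]-33
    k=12 if 0 else 8
    a=cv2.resize(im[y0:y0+66,x0:x0+48],None,fx=k,fy=k,interpolation=cv2.INTER_CUBIC)
    for X,col in((.017,(255,0,0)),(.032,(0,0,255)),(.0385,(0,255,0)),(.045,(255,255,0))):
        for y in(-.016,.016):
            p=(proj(n,w(c,(X,y,.1705)))[0]+o-[x0,y0]+.5)*k;q=(proj(n,w(c,(X,y*1.3,.1705)))[0]+o-[x0,y0]+.5)*k
            cv2.line(a,tuple(map(int,p)),tuple(map(int,q)),col,1)
    out.append(a)
cv2.imwrite("pics/keep.png",np.hstack(out))
E
```

```text
(no output)
```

View pics/keep.png

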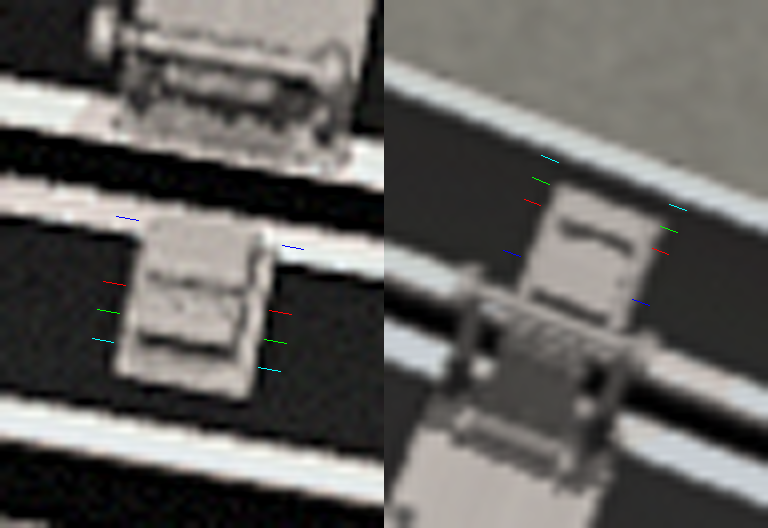

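The keeper crop shows the lip edge at side (200,285) against 297 predicted, and the slot at top (597,232) against 216–228. Both put the keeper about 3 mm toward the seam, so the real axis is near x = 29 mm. Next is the approach above the crossbar.

```bash
cat >> h.py <<'E'
def goal(c,X,tilt=0.):
    """shift (m) and turn (deg) to TCP at case point X, tool down, tool y along case +-y; tilt: about case y"""
    s=robot.read_state();R0=Ro.from_rotvec(s["ee_rot"]);a=c[2]
    best=None
    for sg in(1,-1):
        x=np.array([0,0,-1.]);y=sg*np.array([-np.sin(a),np.cos(a),0]);R=Ro.from_rotvec(tilt*sg*y)*Ro.from_matrix(np.c_[x,y,np.cross(x,y)])
        t=(R0.inv()*R).as_rotvec(degrees=True)
        if best is None or np.linalg.norm(t)<np.linalg.norm(best):best=t
    return R0.inv().apply(w(c,X)[0]-s["ee_pos"]).round(4),best.round(2)
def st(c):
    s=robot.read_state();R=Ro.from_rotvec(s["ee_rot"]).as_matrix();f=s["ft_force"];k=np.array([[np.cos(c[2]),np.sin(c[2]),0],[-np.sin(c[2]),np.cos(c[2]),0],[0,0,1]])
    print("t",round(s["clock"],2),"tcp case mm",(wi(c,s["ee_pos"])[0]*1e3).round(1),"F case",(k@f).round(2),"w",round(s["gripper_width"]*1e3,1));print("tool axes in case\n",(k@R).round(3))
E
python3 - <<'E'
from h import *
v=np.load("case.npy");c=v[:3]
st(c);print(robot.read_state()["joint_pos"][5])
print(goal(c,(-.005,0,.33)))
# constrained loop fit
so,to=v[4:6],v[6:8]
obs=[("side",S((296,195)),-1,so),("side",S((412,215)),1,so),("top",T((290,178)),1,to),("top",T((377,210)),-1,to)]
def bar(t,b):
    u=t-.25;return np.array([-.02-.014*np.cos(u)+.051*np.cos(b),0,.164+.014*np.sin(u)+.051*np.sin(b)])
def f(q):
    return np.r_[np.concatenate([proj(n,w(c,bar(q[0],q[1])+[0,s*.024+q[2],0]))[0]+o-p for n,p,s,o in obs]),(q[0]-1.9)*5]
r=least_squares(f,[1.9,1.2,0]);print(r.x,bar(*r.x[:2]),r.fun.round(1))
E
```

```text
t 0.1 tcp case mm [ -98.2 -640.2  221.6] F case [ 0.41 -0.49 -0.68] w 87.9
tool axes in case
 [[-0.001  0.734 -0.679]
 [ 0.001 -0.679 -0.734]
 [-1.    -0.002 -0.   ]]
-0.056657850673660935
(array([-0.1077, -0.3663, -0.5334]), array([4.725e+01, 3.000e-02, 9.000e-02]))
[ 1.77862062e+00  1.30230972e+00 -1.04907735e-03] [-0.00706138  0.          0.2271604 ] [-0.  -0.9 -0.7 -1.1 -0.4 -1.7  0.  -1.2 -0.6]
```

Emit:
drive_tool:
  targets:
    - [[-0.04,0,0],[0,0,0],0]
    - [[-0.08,0,0],[0,0,0],0]
    - [[-0.108,0,0],[0,0,0],0]
    - [[-0.108,-0.366,-0.533],[47.25,0,0],0]
    - [[-0.108,-0.366,-0.533],[47.25,0,0],0]
    - [[-0.108,-0.366,-0.533],[47.25,0,0],0]
    - [[-0.108,-0.366,-0.533],[47.25,0,0],0]
    - [[-0.108,-0.366,-0.533],[47.25,0,0],0]
    - [[-0.108,-0.366,-0.533],[47.25,0,0],0]
    - [[-0.108,-0.366,-0.533],[47.25,0,0],0]
    - [[-0.108,-0.366,-0.533],[47.25,0,0],0]
    - [[-0.108,-0.366,-0.533],[47.25,0,0],0]
    - [[-0.108,-0.366,-0.533],[47.25,0,0],0]
    - [[-0.108,-0.366,-0.533],[47.25,0,0],0]
    - [[-0.108,-0.366,-0.533],[47.25,0,0],0]
    - [[-0.108,-0.366,-0.533],[47.25,0,0],0]
    - [[-0.108,-0.366,-0.533],[47.25,0,0],0]
    - [[-0.108,-0.366,-0.533],[47.25,0,0],0]
    - [[-0.108,-0.366,-0.533],[47.25,0,0],0]
    - [[-0.108,-0.366,-0.533],[47.25,0,0],0]

```text
clock: 1.77
ee_pos: [0.5831, 0.0332, 0.3276]
ee_rot: [-2.021, 0.363, 2.03]
ft_force: [0.5, -0.9, 0.1]
gripper_width: 0.0879
```

```bash
python3 - <<'E'
from h import *
c=np.load("case.npy")[:3]
st(c);print(robot.read_state()["joint_pos"])
print(goal(c,(-.007,0,.255)),goal(c,(-.007,0,.216)))
E
```

```text
t 1.77 tcp case mm [ -5.6   5.5 327.6] F case [ 0.76 -0.68  0.09] w 87.9
tool axes in case
 [[-0.005  0.007 -1.   ]
 [ 0.002 -1.    -0.007]
 [-1.    -0.002  0.005]]
[-0.00361494  0.10084759  1.03213373  0.00420313  2.01270458  1.92615847]
(array([0.0726, 0.0056, 0.0011]), array([0.39, 0.3 , 0.12])) (array([0.1116, 0.0057, 0.0009]), array([0.39, 0.3 , 0.12]))
```

Emit:
drive_tool:
  targets:
    - [[0.03,0.0056,0.001],[0.4,0.3,0.1],0]
    - [[0.06,0.0056,0.001],[0.4,0.3,0.1],0]
    - [[0.085,0.0057,0.001],[0.4,0.3,0.1],0]
    - [[0.1,0.0057,0.001],[0.4,0.3,0.1],0]
    - [[0.1,0.0057,0.001],[0.4,0.3,0.1],0]
    - [[0.1,0.0057,0.001],[0.4,0.3,0.1],0]

```text
clock: 2.27
ee_pos: [0.5792, 0.0282, 0.2267]
ee_rot: [-2.02, 0.373, 2.025]
ft_force: [0.4, -0.6, 0.4]
gripper_width: 0.0883
```

```bash
python3 - <<'E'
from h import *
c=np.load("case.npy")[:3]
st(c)
print(goal(c,(-.007,0,.216)))
s=robot.read_state();a=[]
for n in("side","top"):
    im=viewer.get_image(n)[:,:,::-1].copy();cv2.imwrite(f"pics/{n}1.png",im)
    p=proj(n,s["ee_pos"])[0];x0,y0=(p-[32,45]).astype(int);print(n,p,x0,y0)
    a.append(cv2.resize(im[y0:y0+90,x0:x0+64],None,fx=6,fy=6,interpolation=cv2.INTER_CUBIC))
cv2.imwrite("pics/g1.png",np.hstack(a))
E
```

```text
t 2.27 tcp case mm [ -7.5  -0.6 226.7] F case [ 0.62 -0.37  0.38] w 88.3
tool axes in case
 [[-0.002 -0.001 -1.   ]
 [-0.001 -1.     0.001]
 [-1.     0.001  0.002]]
(array([ 0.0107, -0.0006, -0.0005]), array([-0.03,  0.12, -0.03]))
side [316.37009567 229.43101122] 284 184
top [337.8642953  210.38281823] 305 165
```

View pics/g1.png

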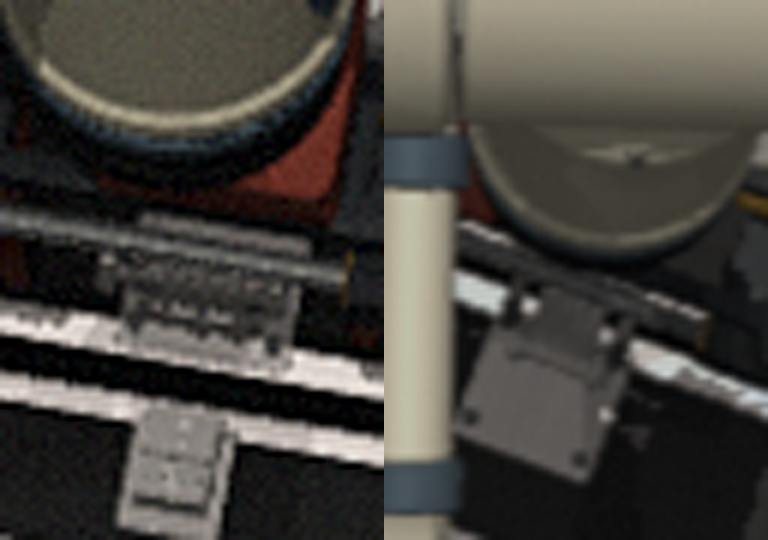

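The arm now hides the bar in both views (the knob's left end is at side 105,265 in the crop, level with the fingers). I'll go down and pinch.

Emit:
drive_tool:
  targets:
    - [[0.011,-0.0006,-0.0005],[0,0.1,0],0]
    - [[0.011,-0.0006,-0.0005],[0,0.1,0],0]
    - [[0.011,-0.0006,-0.0005],[0,0.1,0],1]
    - [[0.011,-0.0006,-0.0005],[0,0.1,0],1]
    - [[0.011,-0.0006,-0.0005],[0,0.1,0],1]
    - [[0.011,-0.0006,-0.0005],[0,0.1,0],1]
    - [[0.011,-0.0006,-0.0005],[0,0.1,0],1]
    - [[0.011,-0.0006,-0.0005],[0,0.1,0],1]
    - [[0.011,-0.0006,-0.0005],[0,0.1,0],1]
    - [[0.011,-0.0006,-0.0005],[0,0.1,0],1]
    - [[0.011,-0.0006,-0.0005],[0,0.1,0],1]
    - [[0.011,-0.0006,-0.0005],[0,0.1,0],1]

```text
clock: 3.37
ee_pos: [0.5809, 0.0281, 0.2187]
ee_rot: [-2.027, 0.374, 2.018]
ft_force: [-1.0, -5.0, 1.8]
gripper_width: 0.0523
```

```bash
python3 - <<'E'
from h import *
c=np.load("case.npy")[:3]
st(c)
E
```

```text
t 3.37 tcp case mm [-5.800e+00 -1.000e-01  2.187e+02] F case [ 0.81 -5.03  1.85] w 52.3
tool axes in case
 [[ 0.005 -0.001 -1.   ]
 [ 0.    -1.     0.001]
 [-1.    -0.    -0.005]]
```

Emit:
drive_tool:
  targets:
    - [[0.005,0.001,-0.006],[0,-0.3,0],1]
    - [[0.01,0.001,-0.012],[0,-0.3,0],1]
    - [[0.016,0.001,-0.018],[0,-0.3,0],1]
    - [[0.023,0.001,-0.025],[0,-0.3,0],1]
    - [[0.03,0.001,-0.031],[0,-0.3,0],1]
    - [[0.037,0.001,-0.036],[0,-0.3,0],1]
    - [[0.042,0.001,-0.038],[0,-0.3,0],1]
    - [[0.042,0.001,-0.038],[0,-0.3,0],1]
    - [[0.042,0.001,-0.038],[0,-0.3,0],1]

```text
clock: 4.12
ee_pos: [0.6161, 0.0139, 0.1761]
ee_rot: [-2.02, 0.372, 2.024]
ft_force: [-0.8, 2.3, -0.7]
gripper_width: 0.0524
```

```bash
python3 - <<'E'
from h import *
c=np.load("case.npy")[:3]
st(c)
s=robot.read_state();a=[]
for n in("side","top"):
    im=viewer.get_image(n)[:,:,::-1].copy();cv2.imwrite(f"pics/{n}2.png",im)
    p=proj(n,s["ee_pos"])[0];x0,y0=(p-[32,45]).astype(int);print(n,p,x0,y0)
    a.append(cv2.resize(im[y0:y0+90,x0:x0+64],None,fx=6,fy=6,interpolation=cv2.INTER_CUBIC))
cv2.imwrite("pics/g2.png",np.hstack(a))
E
```

```text
t 4.12 tcp case mm [ 32.1  -0.8 176.1] F case [-1.57  1.9  -0.68] w 52.4
tool axes in case
 [[-0.002 -0.001 -1.   ]
 [ 0.001 -1.     0.001]
 [-1.    -0.001  0.002]]
side [312.58211562 260.15419899] 280 215
top [343.54627673 198.54249117] 311 153
```

View pics/g2.png

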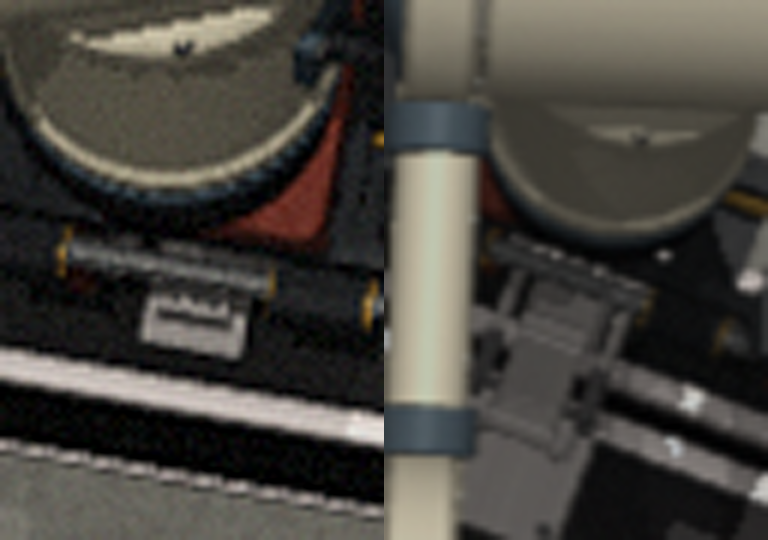

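The loop is held at 52.4 mm and is above the keeper; the pale line at side (75,245)–(265,280) is the gripper's rail, and the bar is hidden below it. I'll touch down on the lip first, then slide outward into the slot.

Emit:
drive_tool:
  targets:
    - [[0.0,0,0.004],[0,0,0],1]
    - [[0.002,0,0.007],[0,0,0],1]
    - [[0.004,0,0.007],[0,0,0],1]
    - [[0.006,0,0.007],[0,0,0],1]
    - [[0.006,0,0.007],[0,0,0],1]
    - [[0.006,0,0.007],[0,0,0],1]

```text
clock: 4.72
ee_pos: [0.6093, 0.0165, 0.171]
ee_rot: [-2.021, 0.372, 2.023]
ft_force: [0.5, 0.7, -0.8]
gripper_width: 0.0522
```

```bash
echo 'from h import *
st(np.load("case.npy")[:3])'>s.py; python3 s.py
```

```text
t 4.72 tcp case mm [ 24.9  -0.8 171. ] F case [ 0.21  0.84 -0.77] w 52.2
tool axes in case
 [[-0.001 -0.001 -1.   ]
 [ 0.001 -1.     0.001]
 [-1.    -0.001  0.001]]
```

Emit:
drive_tool:
  targets:
    - [[0.001,0,0],[0,0,0],1]
    - [[0.002,0,0],[0,0,0],1]
    - [[0.003,0,0],[0,0,0],1]
    - [[0.003,0,0],[0,0,0],1]

```text
clock: 5.05
ee_pos: [0.6093, 0.0165, 0.1676]
ee_rot: [-2.02, 0.372, 2.024]
ft_force: [1.2, 1.8, -1.2]
gripper_width: 0.0528
```

```bash
python3 s.py
```

```text
t 5.05 tcp case mm [ 24.8  -0.9 167.6] F case [ 0.49  2.13 -1.17] w 52.8
tool axes in case
 [[-0.002 -0.001 -1.   ]
 [ 0.001 -1.     0.001]
 [-1.    -0.001  0.002]]
```

Emit:
drive_tool:
  targets:
    - [[0.001,0,0],[0,0,0],1]
    - [[0.002,0,0],[0,0,0],1]
    - [[0.002,0,0],[0,0,0],1]

```text
clock: 5.3
ee_pos: [0.6091, 0.0165, 0.1652]
ee_rot: [-2.02, 0.372, 2.024]
ft_force: [0.0, 1.0, -0.2]
gripper_width: 0.0523
```

Emit:
drive_tool:
  targets:
    - [[0.001,0,0],[0,0,0],1]
    - [[0.002,0,0],[0,0,0],1]
    - [[0.002,0,0],[0,0,0],1]

```text
clock: 5.55
ee_pos: [0.6091, 0.0166, 0.1643]
ee_rot: [-2.021, 0.372, 2.023]
ft_force: [-0.4, 1.1, 2.6]
gripper_width: 0.0528
```

```bash
python3 s.py
```

```text
t 5.55 tcp case mm [ 24.6  -0.8 164.3] F case [-0.78  0.91  2.58] w 52.8
tool axes in case
 [[-0.001 -0.001 -1.   ]
 [ 0.001 -1.     0.001]
 [-1.    -0.001  0.001]]
```

Touch: TCP z 164.3 mm with about 3 N means the bar (173 mm on the lip) is 8.7 mm above the TCP. I'll slide outward under light pressure.

Emit:
drive_tool:
  targets:
    - [[0.0008,0,-0.001],[0,0,0],1]
    - [[0.0008,0,-0.002],[0,0,0],1]
    - [[0.0008,0,-0.003],[0,0,0],1]
    - [[0.0008,0,-0.004],[0,0,0],1]
    - [[0.0008,0,-0.004],[0,0,0],1]

```text
clock: 5.97
ee_pos: [0.6131, 0.015, 0.1634]
ee_rot: [-2.021, 0.372, 2.023]
ft_force: [-0.1, 0.6, 1.6]
gripper_width: 0.0528
```

```bash
python3 s.py
```

```text
t 5.97 tcp case mm [ 28.9  -0.8 163.4] F case [-0.31  0.57  1.56] w 52.8
tool axes in case
 [[-0.001 -0.001 -1.   ]
 [ 0.001 -1.     0.001]
 [-1.    -0.001  0.001]]
```

Emit:
drive_tool:
  targets:
    - [[0.0008,0,-0.001],[0,0,0],1]
    - [[0.0008,0,-0.001],[0,0,0],1]

```text
clock: 6.13
ee_pos: [0.6142, 0.0145, 0.1617]
ee_rot: [-2.021, 0.372, 2.023]
ft_force: [1.6, 1.1, -0.1]
gripper_width: 0.0525
```

Emit:
drive_tool:
  targets:
    - [[0.0008,0,-0.001],[0,0,0],1]
    - [[0.0008,0,-0.001],[0,0,0],1]

```text
clock: 6.3
ee_pos: [0.6152, 0.0141, 0.1598]
ee_rot: [-2.02, 0.372, 2.024]
ft_force: [1.0, 1.7, -0.2]
gripper_width: 0.0525
```

Emit:
drive_tool:
  targets:
    - [[0.0008,0,-0.001],[0,0,0],1]
    - [[0.0008,0,-0.001],[0,0,0],1]

```text
clock: 6.47
ee_pos: [0.6156, 0.0141, 0.1585]
ee_rot: [-2.018, 0.372, 2.027]
ft_force: [-3.8, 3.2, -0.0]
gripper_width: 0.0523
```

```bash
python3 s.py
```

```text
t 6.47 tcp case mm [ 31.6  -0.9 158.5] F case [-4.64  1.61 -0.03] w 52.3
tool axes in case
 [[-0.004 -0.001 -1.   ]
 [ 0.    -1.     0.001]
 [-1.    -0.     0.004]]
```

It dropped into the slot and is touching the rim wall. I'll ease back in x and go down to the floor.

Emit:
drive_tool:
  targets:
    - [[0.0005,0,0.0008],[0,-0.2,0],1]
    - [[0.0015,0,0.001],[0,-0.2,0],1]
    - [[0.0015,0,0.001],[0,-0.2,0],1]

```text
clock: 6.72
ee_pos: [0.6149, 0.0142, 0.1566]
ee_rot: [-2.014, 0.372, 2.029]
ft_force: [1.2, 0.8, -0.6]
gripper_width: 0.0524
```

Emit:
drive_tool:
  targets:
    - [[0.001,0,0],[0,0,0],1]
    - [[0.0015,0,0],[0,0,0],1]
    - [[0.0015,0,0],[0,0,0],1]

```text
clock: 6.97
ee_pos: [0.615, 0.0142, 0.1552]
ee_rot: [-2.015, 0.372, 2.029]
ft_force: [-0.0, 1.4, -0.7]
gripper_width: 0.0529
```

```bash
python3 s.py
```

```text
t 6.97 tcp case mm [ 31.   -1.  155.2] F case [-0.53  1.28 -0.72] w 52.9
tool axes in case
 [[-0.007 -0.001 -1.   ]
 [ 0.    -1.     0.001]
 [-1.    -0.     0.007]]
```

Emit:
drive_tool:
  targets:
    - [[0.001,0,0],[0,0,0],1]
    - [[0.001,0,0],[0,0,0],1]
    - [[0.001,0,0],[0,0,0],1]

```text
clock: 7.22
ee_pos: [0.615, 0.0142, 0.1549]
ee_rot: [-2.015, 0.372, 2.028]
ft_force: [-1.6, 0.7, 4.4]
gripper_width: 0.0524
```

```bash
python3 s.py
```

```text
t 7.22 tcp case mm [ 31.   -0.9 154.9] F case [-1.75  0.06  4.44] w 52.4
tool axes in case
 [[-0.006 -0.001 -1.   ]
 [ 0.    -1.     0.001]
 [-1.    -0.     0.006]]
```

Floor found at the expected depth. I'll release, wait and lift straight up.

Emit:
drive_tool:
  targets:
    - [[0,0,0],[0,0,0],0]
    - [[0,0,0],[0,0,0],0]
    - [[0,0,0],[0,0,0],0]
    - [[0,0,0],[0,0,0],0]
    - [[0,0,0],[0,0,0],0]
    - [[0,0,0],[0,0,0],0]
    - [[0,0,0],[0,0,0],0]
    - [[-0.01,0,0],[0,0,0],0]
    - [[-0.03,0,0],[0,0,0],0]
    - [[-0.06,0,0],[0,0,0],0]
    - [[-0.09,0,0],[0,0,0],0]
    - [[-0.12,0,0],[0,0,0],0]
    - [[-0.15,0,0],[0,0,0],0]
    - [[-0.15,0,-0.04],[0,0,0],1]
    - [[-0.15,0,-0.08],[0,0,0],1]
    - [[-0.15,0,-0.08],[0,0,0],1]

```text
clock: 8.55
ee_pos: [0.6961, -0.0174, 0.2962]
ee_rot: [-2.006, 0.376, 2.036]
ft_force: [0.2, 0.3, -4.2]
gripper_width: 0.0711
```

```bash
python3 - <<'E'
from h import *
c=np.load("case.npy")[:3]
st(c)
a=[]
for n in("side","top"):
    im=viewer.get_image(n)[:,:,::-1].copy();cv2.imwrite(f"pics/{n}3.png",im)
    p=proj(n,w(c,(.01,0,.18)))[0];x0,y0=(p-[32,45]).astype(int);print(n,p,x0,y0)
    a.append(cv2.resize(im[y0:y0+90,x0:x0+64],None,fx=6,fy=6,interpolation=cv2.INTER_CUBIC))
cv2.imwrite("pics/g3.png",np.hstack(a))
E
```

```text
t 8.55 tcp case mm [118.   -1.6 296.2] F case [ 0.06  0.4  -4.16] w 71.1
tool axes in case
 [[-0.014 -0.003 -1.   ]
 [-0.003 -1.     0.003]
 [-1.     0.003  0.014]]
side [315.37585814 247.58309662] 283 202
top [339.57329381 207.42236006] 307 162
```

View pics/g3.png

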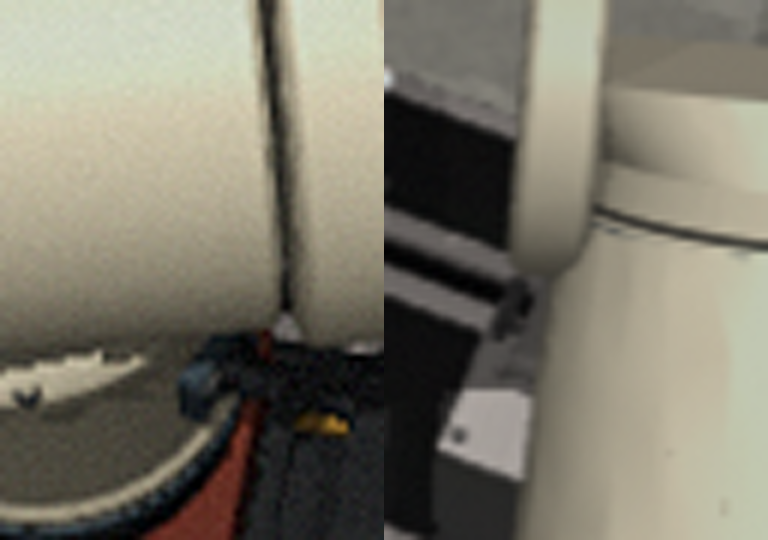

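The arm hides the latch, so I'll swing it aside for one look.

Emit:
drive_tool:
  targets:
    - [[0,0.04,0.01],[0,0,0],1]
    - [[0,0.08,0.02],[0,0,0],1]
    - [[0,0.12,0.04],[0,0,0],1]
    - [[0,0.16,0.06],[0,0,0],1]
    - [[0,0.2,0.08],[0,0,0],1]
    - [[0,0.24,0.1],[0,0,0],1]
    - [[0,0.28,0.1],[0,0,0],1]
    - [[0,0.28,0.1],[0,0,0],1]

```text
clock: 9.32
ee_pos: [0.4941, -0.244, 0.305]
ee_rot: [-2.011, 0.381, 2.029]
ft_force: [-0.9, 0.7, -0.2]
gripper_width: 0.0101
```

```bash
python3 - <<'E'
from h import *
c=np.load("case.npy")[:3]
st(c)
a=[]
for n in("side","top"):
    im=viewer.get_image(n)[:,:,::-1].copy();cv2.imwrite(f"pics/{n}4.png",im)
    p=proj(n,w(c,(.01,0,.18)))[0];x0,y0=(p-[32,40]).astype(int);print(n,p,x0,y0)
    a.append(cv2.resize(im[y0:y0+80,x0:x0+64],None,fx=6,fy=6,interpolation=cv2.INTER_CUBIC))
cv2.imwrite("pics/g4.png",np.hstack(a))
E
```

```text
t 9.32 tcp case mm [   9.9 -285.3  305. ] F case [-1.09  0.34 -0.2 ] w 10.1
tool axes in case
 [[-0.008 -0.006 -1.   ]
 [-0.004 -1.     0.006]
 [-1.     0.004  0.008]]
side [315.37585814 247.58309662] 283 207
top [339.57329381 207.42236006] 307 167
```

View pics/g4.png

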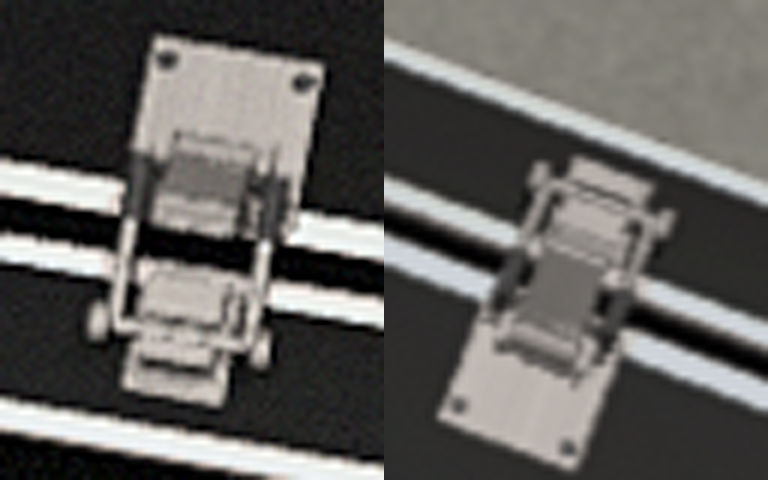

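The crossbar lies across the keeper in the slot (knobs at side 97,322 and 260,350) and the lever still stands up, leaning over the lid. Next I'll bring the closed fingers in front of the handle.

```bash
python3 - <<'E'
from h import *
c=np.load("case.npy")[:3]
print(goal(c,(.035,0,.3)),goal(c,(.035,0,.192)))
E
```

```text
(array([ 0.0032, -0.2826, -0.0222]), array([-0.31,  0.52, -0.12])) (array([ 0.1112, -0.2829, -0.0232]), array([-0.31,  0.52, -0.12]))
```

Emit:
drive_tool:
  targets:
    - [[0.003,-0.04,-0.022],[-0.3,0.5,-0.1],1]
    - [[0.003,-0.08,-0.022],[-0.3,0.5,-0.1],1]
    - [[0.003,-0.12,-0.022],[-0.3,0.5,-0.1],1]
    - [[0.003,-0.16,-0.022],[-0.3,0.5,-0.1],1]
    - [[0.003,-0.2,-0.022],[-0.3,0.5,-0.1],1]
    - [[0.003,-0.24,-0.022],[-0.3,0.5,-0.1],1]
    - [[0.003,-0.27,-0.022],[-0.3,0.5,-0.1],1]
    - [[0.003,-0.283,-0.022],[-0.3,0.5,-0.1],1]
    - [[0.003,-0.283,-0.022],[-0.3,0.5,-0.1],1]
    - [[0.003,-0.283,-0.022],[-0.3,0.5,-0.1],1]
    - [[0.03,-0.283,-0.022],[-0.3,0.5,-0.1],1]
    - [[0.06,-0.283,-0.023],[-0.3,0.5,-0.1],1]
    - [[0.085,-0.283,-0.023],[-0.3,0.5,-0.1],1]
    - [[0.105,-0.283,-0.023],[-0.3,0.5,-0.1],1]
    - [[0.111,-0.283,-0.023],[-0.3,0.5,-0.1],1]
    - [[0.111,-0.283,-0.023],[-0.3,0.5,-0.1],1]
    - [[0.111,-0.283,-0.023],[-0.3,0.5,-0.1],1]

```text
clock: 10.83
ee_pos: [0.6189, 0.0128, 0.1937]
ee_rot: [-2.023, 0.374, 2.021]
ft_force: [1.1, -0.1, 0.4]
gripper_width: 0.0003
```

```bash
python3 s.py; python3 - <<'E'
import numpy as np
for t in np.arange(2.0,-.01,-.2):
    print(round(t,1),[ (round(-20-r*np.cos(t)+3*np.sin(t),1),round(164+r*np.sin(t)+3*np.cos(t),1)) for r in(32,38,44)])
E
```

```text
t 10.83 tcp case mm [ 35.1  -0.8 193.7] F case [1.06 0.29 0.35] w 0.3
tool axes in case
 [[ 0.001 -0.002 -1.   ]
 [-0.    -1.     0.002]
 [-1.     0.    -0.001]]
2.0 [(np.float64(-4.0), np.float64(191.8)), (np.float64(-1.5), np.float64(197.3)), (np.float64(1.0), np.float64(202.8))]
1.8 [(np.float64(-9.8), np.float64(194.5)), (np.float64(-8.4), np.float64(200.3)), (np.float64(-7.1), np.float64(206.2))]
1.6 [(np.float64(-16.1), np.float64(195.9)), (np.float64(-15.9), np.float64(201.9)), (np.float64(-15.7), np.float64(207.9))]
1.4 [(np.float64(-22.5), np.float64(196.0)), (np.float64(-23.5), np.float64(202.0)), (np.float64(-24.5), np.float64(207.9))]
1.2 [(np.float64(-28.8), np.float64(194.9)), (np.float64(-31.0), np.float64(200.5)), (np.float64(-33.1), np.float64(206.1))]
1.0 [(np.float64(-34.8), np.float64(192.5)), (np.float64(-38.0), np.float64(197.6)), (np.float64(-41.2), np.float64(202.6))]
0.8 [(np.float64(-40.1), np.float64(189.0)), (np.float64(-44.3), np.float64(193.3)), (np.float64(-48.5), np.float64(197.7))]
0.6 [(np.float64(-44.7), np.float64(184.5)), (np.float64(-49.7), np.float64(187.9)), (np.float64(-54.6), np.float64(191.3))]
0.4 [(np.float64(-48.3), np.float64(179.2)), (np.float64(-53.8), np.float64(181.6)), (np.float64(-59.4), np.float64(183.9))]
0.2 [(np.float64(-50.8), np.float64(173.3)), (np.float64(-56.6), np.float64(174.5)), (np.float64(-62.5), np.float64(175.7))]
0.0 [(np.float64(-52.0), np.float64(167.0)), (np.float64(-58.0), np.float64(167.0)), (np.float64(-64.0), np.float64(167.0))]
```

Emit:
drive_tool:
  targets:
    - [[0,0,0.008],[0,0,0],1]
    - [[0,0,0.016],[0,0,0],1]
    - [[-0.002,0,0.023],[0,0,0],1]
    - [[-0.004,0,0.029],[0,0,0],1]
    - [[-0.005,0,0.035],[0,0,0],1]
    - [[-0.006,0,0.041],[0,0,0],1]
    - [[-0.006,0,0.045],[0,0,0],1]
    - [[-0.006,0,0.048],[0,0,0],1]
    - [[-0.006,0,0.048],[0,0,0],1]

```text
clock: 11.58
ee_pos: [0.5738, 0.0303, 0.2002]
ee_rot: [-2.024, 0.373, 2.02]
ft_force: [2.4, -0.6, 3.4]
gripper_width: 0.0006
```

```bash
python3 s.py
```

```text
t 11.58 tcp case mm [-13.3  -0.5 200.2] F case [2.5  0.29 3.35] w 0.6
tool axes in case
 [[ 0.002 -0.001 -1.   ]
 [ 0.    -1.     0.001]
 [-1.    -0.    -0.002]]
```

Emit:
drive_tool:
  targets:
    - [[0.001,0,0.004],[0,0,0],1]
    - [[0.002,0,0.008],[0,0,0],1]
    - [[0.003,0,0.012],[0,0,0],1]
    - [[0.005,0,0.015],[0,0,0],1]
    - [[0.007,0,0.018],[0,0,0],1]
    - [[0.009,0,0.021],[0,0,0],1]
    - [[0.011,0,0.023],[0,0,0],1]
    - [[0.014,0,0.025],[0,0,0],1]
    - [[0.014,0,0.025],[0,0,0],1]

```text
clock: 12.33
ee_pos: [0.5493, 0.0397, 0.185]
ee_rot: [-2.021, 0.373, 2.024]
ft_force: [-0.4, 0.2, 2.4]
gripper_width: 0.0004
```

```bash
python3 s.py
```

```text
t 12.33 tcp case mm [-39.5  -0.5 185. ] F case [-0.43  0.08  2.4 ] w 0.4
tool axes in case
 [[-0.001 -0.001 -1.   ]
 [-0.    -1.     0.001]
 [-1.     0.     0.001]]
```

Emit:
drive_tool:
  targets:
    - [[0.002,0,0.001],[0,0,0],1]
    - [[0.004,0,0.0025],[0,0,0],1]
    - [[0.006,0,0.0035],[0,0,0],1]
    - [[0.008,0,0.0045],[0,0,0],1]
    - [[0.01,0,0.005],[0,0,0],1]
    - [[0.012,0,0.0055],[0,0,0],1]
    - [[0.012,0,0.0055],[0,0,0],1]

```text
clock: 12.92
ee_pos: [0.5438, 0.0417, 0.1719]
ee_rot: [-2.02, 0.373, 2.025]
ft_force: [-0.7, -0.3, 0.5]
gripper_width: 0.0007
```

```bash
python3 s.py
```

```text
t 12.92 tcp case mm [-45.4  -0.6 171.9] F case [-0.54 -0.49  0.53] w 0.7
tool axes in case
 [[-0.003 -0.001 -1.   ]
 [-0.001 -1.     0.001]
 [-1.     0.001  0.003]]
```

The force has vanished, as it should after the snap. I'll lift off and look.

Emit:
drive_tool:
  targets:
    - [[-0.03,0,0],[0,0,0],1]
    - [[-0.06,0,0],[0,0,0],1]
    - [[-0.1,0.0,0],[0,0,0],1]
    - [[-0.13,0.03,0],[0,0,0],1]
    - [[-0.13,0.07,0],[0,0,0],1]
    - [[-0.13,0.11,0],[0,0,0],1]
    - [[-0.13,0.15,0],[0,0,0],1]
    - [[-0.13,0.19,0],[0,0,0],1]
    - [[-0.13,0.23,0],[0,0,0],1]
    - [[-0.13,0.27,0],[0,0,0],1]
    - [[-0.13,0.3,0],[0,0,0],1]
    - [[-0.13,0.3,0],[0,0,0],1]
    - [[-0.13,0.3,0],[0,0,0],1]

```text
clock: 14.0
ee_pos: [0.4366, -0.2398, 0.3019]
ee_rot: [-2.017, 0.376, 2.024]
ft_force: [0.0, 0.5, -0.7]
gripper_width: 0.0006
```

```bash
python3 - <<'E'
from h import *
c=np.load("case.npy")[:3]
st(c)
a=[]
for n in("side","top"):
    im=viewer.get_image(n)[:,:,::-1].copy();cv2.imwrite(f"pics/{n}5.png",im)
    p=proj(n,w(c,(0,0,.17)))[0];x0,y0=(p-[32,40]).astype(int);print(n,p,x0,y0)
    a.append(cv2.resize(im[y0:y0+80,x0:x0+64],None,fx=6,fy=6,interpolation=cv2.INTER_CUBIC))
cv2.imwrite("pics/g5.png",np.hstack(a))
E
```

```text
t 14.0 tcp case mm [ -45.3 -301.8  301.9] F case [-0.17  0.48 -0.73] w 0.6
tool axes in case
 [[-0.003 -0.004 -1.   ]
 [-0.    -1.     0.004]
 [-1.     0.     0.003]]
side [316.55623264 243.90581182] 284 203
top [337.67597025 212.69706063] 305 172
```

View pics/g5.png

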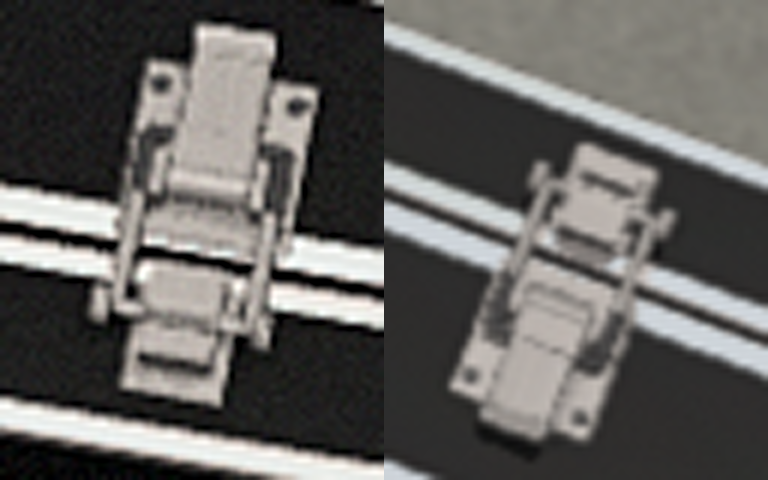

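The lever lies flat over the body plate, the bar sits in the keeper and the seam gap has narrowed. I'll check the lid movement and the handle tip numerically.

```bash
python3 - <<'E'
from h import *
v=np.load("case.npy");c=v[:3]
xs=np.arange(-.03,.08,.0005)
for n in("side","top"):
    g=[cv2.cvtColor(cv2.imread(f"pics/{n}{k}.png"),cv2.COLOR_BGR2GRAY).astype(np.float32) for k in(4,5)]
    for y in(.06,.08,-.06,-.05):
        P=[]
        for im in g:
            uv=proj(n,w(c,np.c_[xs,0*xs+y,0*xs+.15])).astype(np.float32)
            P.append(cv2.remap(im,uv[:,:1],uv[:,1:],cv2.INTER_LINEAR).ravel()>110)
        print(n,y,[[round(float(xs[i])*1e3,1) for i in np.flatnonzero(np.diff(p.astype(int)))] for p in P])
x0=dict(side=(284,203,0),top=(305,172,384))
for n,o in(("side",v[4:6]),("top",v[6:8])):
    for t in(0,.13,.25):
        for r in(44,):
            X=(-.02-.044*np.cos(t)+.003*np.sin(t),0,.164+.044*np.sin(t)+.003*np.cos(t))
            for oo in(0,o):print(n,t,((proj(n,w(c,X))[0]+oo+.5-x0[n][:2])*6+[x0[n][2],0]).round(0))
E
```

```text
side 0.06 [[-16.0, -4.5, 7.0, 16.0, 57.0, 67.0], [-16.0, -5.0, -0.5, 8.5, 49.5, 59.0]]
side 0.08 [[-16.0, -5.0, 7.0, 16.0, 57.0, 66.5], [-16.0, -5.0, -0.5, 8.5, 49.5, 59.0]]
side -0.06 [[-15.5, -4.5, 7.5, 15.5, 57.0, 67.0], [-15.5, -4.5, 0.0, 9.0, 49.0, 59.0]]
side -0.05 [[-15.5, -4.0, 7.0, 15.5, 56.5, 67.0], [-15.5, -4.0, 0.0, 8.5, 49.0, 59.0]]
top 0.06 [[-16.5, -5.5, 5.5, 15.0, 55.0], [-16.5, -5.5, -2.0, 8.0, 48.0]]
top 0.08 [[-16.5, -5.5, 5.0, 14.5, 54.5], [-16.5, -5.5, -2.0, 7.5, 48.0]]
top -0.06 [[-16.5, -5.5, 5.0, 14.5, 54.5], [-16.5, -5.5, -2.0, 7.5, 48.5]]
top -0.05 [[-17.0, -6.0, 5.0, 15.0, 55.0], [-17.0, -6.0, -2.0, 8.0, 48.5]]
side 0 [238.  51.]
side 0 [238.  55.]
side 0.13 [238.  46.]
side 0.13 [238.  51.]
side 0.25 [237.  45.]
side 0.25 [237.  49.]
top 0 [518. 414.]
top 0 [518. 407.]
top 0.13 [519. 410.]
top 0.13 [519. 403.]
top 0.25 [521. 404.]
top 0.25 [521. 397.]
```

```bash
python3 -c "
from rig import robot
print(robot.job_done())"
```

```text
the job is handed in; nothing more can be done
None
```

The latch is done up and the job is handed in; it gave no verdict.

- **Hooking:** I pinched the crossbar, touched down on the keeper's lip at about 3 N, and slid outward until the bar dropped into the slot. It reached the floor of the slot at about 4 N. I then let go, and a picture showed the bar seated and the lever still up.
- **Lever:** I swung the handle down with the closed fingers. The force at the end of each move was 4 N or less, and it dropped to almost nothing near 0.13 rad, as it should after the snap.
- **Last checks:** The final pictures show the lever lying flat and the bar still in the slot. The lid edge has moved 7 to 7.5 mm towards the body, which matches a lid drawn fully shut. The arm ended up well clear of the case.
- **Less certain:** The handle-tip position cannot tell 0 rad from about 0.1 rad. My fitted case position also seems about 3 mm off in x, and the tip appeared about 20 pixels (enlarged crop) from its prediction. I judged the lever flat from the snap and the full lid travel. I did not measure the bottle, mug or clipper afterwards, but the arm never went near them.

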